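# Slide the battery box home into its charging dock

## Robot

A 6-joint arm with a two-finger parallel gripper is mounted at the origin on a cart in front of the work surface, level with it; the furniture and walls round the work are solid. World frame = base frame: x ahead of the robot, y to its left, z up, the work surface at z = 0. Lengths are in m, angles in rad, forces in N, time in s.
With the tool pointing down it reaches from about 0.375 to 0.9 m from the base axis. Payload 3.1 kg.
Tool frame: the origin (TCP) lies where the fingers leave the gripper's body, on its centre line; the fingertips stand 70 mm ahead of it and the grasp point (between the pads) lies 51 mm ahead of it; z points along the fingers, y is the line along which they close (so a half turn about z gives the same grasp; the last joint's range is limited). The gripper opens to 87 mm and grips with 3 to 60 N. Pads are 19 mm wide; open, the fingers measure 117 mm over their backs; the gripper's body (75 mm by 190 mm) begins 51 mm behind the grasp point.
Start: joints at [-1.397, 0.527, 1.433, -0, 1.181, -0.178], TCP at [0.216, -0.586, 0.292] pointing down, gripper open.
Joint ranges: [-3.08, 3.08], [-0.75, 2.2], [0.22, 2.44], [-1.43, 4.57], [0, 2.65], [-2.85, 2.85]. Speed limits (rad/s): [2.79, 2.79, 3.14, 3.14, 3.14, 3.14].

## Interface

Orientations are given as a unit quaternion [x, y, z, w].
In Python, from rig import robot gives the robot as it stands.
- The arm moves only by the tool send_rows, never from a script. Its argument "deltas" is text: rows parted by semicolons, each of 7 numbers parted by spaces: the shift along the tool's x, y, z in mm, then the turn, a rotation vector about the tool's x, y, z in degrees, then the opening, from 0 (shut) to 1 (fully open). A call has 1 to 10 rows; each row shifts and turns the commanded pose from where the row before left it, along the tool's axes as they then stand; what a row does not reach is not made up. A row lasts 1/8 s, in which the tool goes at most 62.5 mm and 10.7 degrees, less where a joint would pass 70% of its speed; a pose out of reach is approached as far as the arm can. A call is refused whole if a number of a shift passes 62.5 or a number of a turn 10.7, either way. A call with a gripper value outside its range is refused whole. The fingers move at their own pace and stop on an object; "newtons" is the grip in N (left out, the last holds). Time passes only in rows, so rows that do not move let the fingers close. It gives the time, the measured TCP pose, the force, the opening and the grip force at its end, in the units of the state.
- robot.get_obs(): the state, without advancing time (a new reading comes with each control period).
- robot.camera(name): name is "scene" or "top" or "wrist"; returns a dict with "image" (420x560x3 uint8, red, green, blue), "depth" (420x560 float32, m along the optical axis (not along the pixel's ray), 0 where there is no reading), "fovy" (degrees; the focal length in pixels is half the picture's height over the tangent of half this angle, whatever the lens; pixels are square), "cx", "cy" (the principal point, pixels), "k1" (the pictures are not rectified: a ray, as slopes to the right and down, at radius r is drawn at 1 + k1 r^2 times it, then the intrinsics apply), "rvec" (rotation vector, rad) and "tvec" (3), from world to camera coordinates, as OpenCV has them. Camera axes: x right, y down, z forward; pixel columns grow to the right and rows downward; lengths in m; the calibration is good to about 2 mm. A picture is of the moment at which its call begins.
- robot.hand_in(): hands the job in; it is judged then, once.
Trained networks look in the newest picture that a camera, given by its name, has taken for a name from the list of things; names that differ only in an ending like _2 or _b are one class to them, and where a whole thing is asked for, a point or a joint stands for the part that bears it (a point fixed in the world has none). Each returns a list of dicts, best first, with "p" (0 to 1); they miss things now and then, are a little off and sometimes report something else, mostly with a low value. They report only what shows in the picture. A call takes as long as a camera call.
- robot.find_in(camera, thing): "box" ([left, top, right, bottom] in pixels, round what is visible of it).
- robot.cut_out(camera, thing): "region" (420x560 bool, what is visible of it) and "box" ([left, top, right, bottom] in pixels, round what is visible of it).
The state is a dict: "time": time; "q": joint angles; "joint_velocities": joint speeds; "joint_torque": joint torques, N m; "position": TCP position; "tool_rot": TCP orientation; "ft_force": force on the tool from outside, world axes, zero at the start; "moment": the same for the moment, N m; "grip_width": finger opening in m; "grip_force": force on a finger pad.
Only numpy, scipy, OpenCV 4.12 (cv2) and the standard library are available. Lean on these libraries where they do the work, as an engineer would, in place of code of your own. Each camera call takes 0.05 s, during which the arm holds its last target. There are 200 camera calls.

## Task

Push the heavy battery box across the trolley top into the charging dock until its foot is fully home against the dock's back stop, pushing it only low down on the black foot so that it slides and does not tip. Then press the dock's round charge button all the way down to start charging, and let go. Do not grasp or lift the box, and leave the other things on the trolley where they are.

Things in the scene. Friction and masses are not known exactly. Their poses are not given: they have to be found in the camera images.
- battery_box: Standing battery box, about 0.8 kg, 177 mm high over all, loose. Its foot is a black bumper block 90 (x) x 140 (y) x 30 mm high with smooth sides, and only the foot may be pushed. Rubber pads under it (78 x 128 mm) grip the trolley (friction about 0.85): pushed at half its height it tips. Origin: centre of the foot's underside; z up, x points to the side that goes into the dock (away from the robot).
- upper_case: The grey case fixed on the foot of the battery box, from 30 to 148 mm above the trolley; 54 mm (x) x 118 mm (lid rim near the top 58 x 122 mm), so it is set back 16 to 18 mm from the front and back of the foot, 9 to 11 mm from its ends. A thin black carrying handle crosses its top along y, up to 177 mm. Not to be pushed or held. Origin and axes as battery_box.
- dock: White charging dock fixed to the trolley, open on its -x side (towards the robot). Its origin, on the trolley top, is where the battery box's origin lies when fully home; x points into the dock, z up. Back stop: charger housing 58 mm high, 200 mm wide, face at x = +45.5 mm. No floor: the box slides on the trolley top. Console with the button outside the right rail: x -105 to -35, y -162 to -112, 30 mm high.
- dock_mouth (a point): Middle of the dock's mouth on the trolley top, 57 mm in front of the dock's origin (axes as dock). The two smooth side rails, 24 mm high and 14 mm thick, start here with about 204 mm between them, narrow to 149 mm at the dock's origin (4.5 mm play on each side of the foot) and run on, 151 mm apart, to the back stop. Their slant guides the foot in if the pusher lets it shift sideways.
- charge_button_top (a point): Centre of the top of the round charge button (30 mm across, black, facing up on the console of the dock), moves with the button.
- charge_button (a joint): Travel of the charge button in m: 0 up, 0.006 fully down; a spring brings it back; fully down takes about 5 N.
- bottle_white: White squeeze bottle, 53 mm across, 124 mm high, loose, farther to the left of the dock; origin at the centre of its underside. Bystander.
- wool_jar: White jar, 67 mm across, 66 mm high, loose, just left of the dock; origin at the centre of its underside. Bystander.
- plaster_roll: Roll of plaster, 58 mm across, 25 mm high, lying loose to the right of the dock's console; origin at the centre of its underside. Bystander.
- kidney_dish: Steel kidney dish, 82 x 162 x 37 mm high, loose on the left, nearer the robot than the dock; origin at the centre of its underside, long side along its y. Bystander.
- thermometer_case: Blue-grey thermometer case 18 x 135 x 13 mm, lying loose to the right of the battery box; origin at the centre of its underside, long side along its y. Bystander.

How it is judged:
By the outcome, as a careful person would: the job done as asked, in the order asked, and still so for the second after the job is handed in, with the robot touching nothing.
It also fails if it takes over 66 s, if anything falls off the work surface, if the arm or the gripper's body presses on something with over 40 N, if the wrist force passes 120 N, or if a joint passes its speed limit or range.

## Working session

There is one attempt and no reset: what is moved stays moved. The work goes in short steps, Python scripts to look and compute and a tool call to move; the robot and the scene stay as the last step left them, time stands still between calls to the robot, and variables do not carry over. Pictures are saved under pics/ and viewed, at most 10 in all, crops included, and the job is handed in when it is done.

Besides the shell and the picture viewer there is one more tool, called after "Request:" in YAML: its name, and indented under it one key for each argument. send_rows: Moves the arm, as the interface text tells. Its arguments: {"type":"object","properties":{"deltas":{"type":"string"},"newtons":{"type":"number"}},"required":["deltas"]}

```bash
mkdir -p pics
cat > h.py <<'E'
import numpy as np, cv2
from rig import robot
from scipy.spatial.transform import Rotation as R
def pts(c, mask):
    v,u=np.nonzero(mask&(c["depth"]>0)); d=c["depth"][v,u]
    f=210/np.tan(np.radians(c["fovy"])/2)
    K=np.array([[f,0,c["cx"]],[0,f,c["cy"]],[0,0,1]])
    n=cv2.undistortPoints(np.stack([u,v],1).astype(float)[:,None],K,np.array([c["k1"],0,0,0,0.]))[:,0]
    P=np.c_[n*d[:,None],d]
    M=R.from_rotvec(c["rvec"]).as_matrix()
    return (P-np.array(c["tvec"]))@M, np.stack([u,v],1)
def save(c,n): cv2.imwrite("pics/"+n+".png",c["image"][:,:,::-1])
E
cat > a.py <<'E'
from h import *
o=robot.get_obs(); print(o["time"],o["position"],o["tool_rot"])
ims=[]
for cam in ["top","scene"]:
    c=robot.camera(cam); ims.append(c["image"]); save(c,cam+"0")
    for t in ["battery_box","upper_case","dock","charge_button_top","wool_jar","plaster_roll","kidney_dish","thermometer_case","bottle_white"]:
        r=robot.cut_out(cam,t)
        if not r: print(cam,t,None); continue
        P,_=pts(c,r[0]["region"]); 
        if len(P)<5: print(cam,t,len(P));continue
        print(cam,t,round(r[0]["p"],2),r[0]["box"],np.percentile(P,[2,50,98],axis=0).round(3).tolist())
E
python3 a.py
```

```text
0.0 [ 0.21588547 -0.58590205  0.29127472] [ 9.84479070e-01  1.75498661e-01 -8.86742667e-06 -1.08640498e-03]
top battery_box 0.74 [263.9, 198.5, 331.1, 253.9] [[0.513, 0.1, 0.01], [0.547, 0.167, 0.147], [0.59, 0.232, 0.177]]
top upper_case 0.6 [266.1, 200.4, 331.3, 243.1] [[0.528, 0.11, 0.051], [0.554, 0.167, 0.148], [0.589, 0.223, 0.178]]
top dock 0.79 [243.1, 118.5, 371.8, 204.1] [[0.627, 0.012, 0.01], [0.745, 0.154, 0.051], [0.79, 0.277, 0.064]]
top charge_button_top 0.7 [354.0, 173.7, 363.3, 186.4] [[0.642, 0.017, 0.047], [0.654, 0.029, 0.052], [0.666, 0.041, 0.056]]
top wool_jar 0.89 [206.8, 151.8, 237.0, 180.6] [[0.661, 0.3, 0.001], [0.688, 0.33, 0.047], [0.722, 0.36, 0.068]]
top plaster_roll 0.94 [363.6, 145.0, 388.5, 173.1] [[0.689, -0.046, -0.001], [0.716, -0.018, 0.024], [0.744, 0.007, 0.029]]
top kidney_dish 0.84 [180.6, 231.8, 221.3, 302.8] [[0.405, 0.335, -0.003], [0.476, 0.372, 0.003], [0.55, 0.411, 0.037]]
top thermometer_case 0.7 [379.4, 182.8, 395.7, 240.8] [[0.527, -0.053, -0.0], [0.588, -0.038, 0.012], [0.654, -0.025, 0.017]]
top bottle_white 0.64 [179.8, 188.2, 206
[... 379 characters left out ...]
12, 0.005], [0.746, 0.207, 0.04], [0.784, 0.284, 0.063]]
scene charge_button_top None
scene wool_jar 0.62 [177.9, 207.7, 213.4, 256.7] [[0.66, 0.302, 0.005], [0.669, 0.326, 0.049], [0.726, 0.352, 0.067]]
scene plaster_roll 0.68 [338.9, 180.0, 348.9, 194.9] [[0.689, -0.049, 0.009], [0.698, -0.033, 0.025], [0.728, -0.017, 0.027]]
scene kidney_dish 0.96 [192.6, 272.7, 270.6, 341.6] [[0.405, 0.329, 0.001], [0.486, 0.36, 0.011], [0.554, 0.408, 0.037]]
scene thermometer_case 0.59 [359.8, 199.4, 410.5, 231.9] [[0.526, -0.05, 0.003], [0.584, -0.036, 0.012], [0.652, -0.027, 0.015]]
scene bottle_white 0.71 [160.8, 215.5, 197.7, 285.5] [[0.592, 0.366, 0.008], [0.6, 0.393, 0.064], [0.619, 0.413, 0.123]]
```

```bash
cat > b.py <<'E'
from h import *
for cam in ["top","scene"]:
    c=robot.camera(cam)
    def reg(t):
        r=robot.cut_out(cam,t); return pts(c,r[0]["region"])[0]
    P=reg("battery_box")
    for lo,hi in [(.14,.153),(.01,.033),(.16,.19)]:
        Q=P[(P[:,2]>lo)&(P[:,2]<hi)]
        if len(Q)>20: print(cam,"box",lo,len(Q),cv2.minAreaRect((Q[:,:2]*1000).astype(np.float32)),Q.min(0).round(3),Q.max(0).round(3))
    # front face of foot
    D=reg("dock"); 
    for lo,hi in [(.05,.07),(.015,.03)]:
        Q=D[(D[:,2]>lo)&(D[:,2]<hi)&((D[:,0]>.7)|(lo<.03))]
        print(cam,"dock",lo,len(Q),cv2.minAreaRect((Q[:,:2]*1000).astype(np.float32)))
        if lo<.03:
            for x in np.arange(.62,.78,.02):
                S=Q[abs(Q[:,0]-x)<.01,1]; m=.155
                l=S[S>m+.03];r=S[(S<m-.03)]
                print("  x",round(x,2),"L",np.percentile(l,[2,98]).round(3) if len(l) else 0,"R",np.percentile(r,[2,98]).round(3) if len(r) else 0)
        else:
            for y in np.arange(.07,.26,.03):
                S=Q[abs(Q[:,1]-y)<.015,0]
                if len(S): print("  y",round(y,2),np.percentile(S,[3,97]).round(4))
    im=cv2.resize(c["image"][100:310,150:430],None,fx=2.85,fy=2.85,interpolation=cv2.INTER_CUBIC)
    cv2.imwrite(f"pics/{cam}1.png",im[:,:,::-1])
E
python3 b.py
```

```text
top box 0.14 1541 ((559.7899780273438, 165.7740020751953), (58.00187683105469, 121.47953796386719), 6.5872602462768555) [0.526 0.105 0.14 ] [0.593 0.229 0.153]
top box 0.01 656 ((558.5027465820312, 165.7215576171875), (88.21109771728516, 138.95220947265625), 6.512857437133789) [0.508 0.093 0.011] [0.595 0.238 0.033]
top box 0.16 261 ((559.9237060546875, 165.41921997070312), (10.149680137634277, 92.46451568603516), 6.424765586853027) [0.551 0.12  0.161] [0.569 0.211 0.181]
top dock 0.05 1617 ((764.38916015625, 186.484130859375), (43.520450592041016, 200.55873107910156), 9.853121757507324)
  y 0.1 [0.7609 0.7984]
  y 0.13 [0.7551 0.7942]
  y 0.16 [0.7503 0.7883]
  y 0.19 [0.7449 0.7825]
  y 0.22 [0.7398 0.778 ]
  y 0.25 [0.7349 0.7729]
top dock 0.015 966 ((689.0647583007812, 141.2799530029297), (144.9210205078125, 276.42230224609375), 1.925363540649414)
  x 0.62 L 0 R [0.008 0.049]
  x 0.64 L [0.262 0.277] R [0.002 0.052]
  x 0.66 L [0.257 0.272] R [0.05 0.07]
  x 0.68 L [0.252 0.268] R [0.012 0.082]
  x 0.7 L [0.252 0.266] R [0.042 0.098]
  x 0.72 L [0.256 0.277] R [0.086 0.103]
  x 0
[... 532 characters left out ...]
49 0.12  0.16 ] [0.567 0.213 0.179]
scene dock 0.05 1166 ((765.28857421875, 188.3741455078125), (43.735687255859375, 200.6421661376953), 8.94676685333252)
  y 0.1 [0.7614 0.7967]
  y 0.13 [0.7549 0.7915]
  y 0.16 [0.7502 0.7875]
  y 0.19 [0.7458 0.7821]
  y 0.22 [0.74   0.7774]
  y 0.25 [0.736  0.7709]
scene dock 0.015 771 ((691.5051879882812, 139.60140991210938), (289.5147399902344, 137.91726684570312), 87.18278503417969)
  x 0.62 L [0.269 0.279] R [0.002 0.045]
  x 0.64 L [0.263 0.279] R [-0.001  0.031]
  x 0.66 L [0.259 0.274] R 0
  x 0.68 L [0.253 0.269] R 0
  x 0.7 L [0.253 0.268] R 0
  x 0.72 L [0.255 0.271] R 0
  x 0.74 L [0.188 0.28 ] R 0
  x 0.76 L [0.186 0.191] R 0
  x 0.78 L 0 R 0
```

View pics/top1.png

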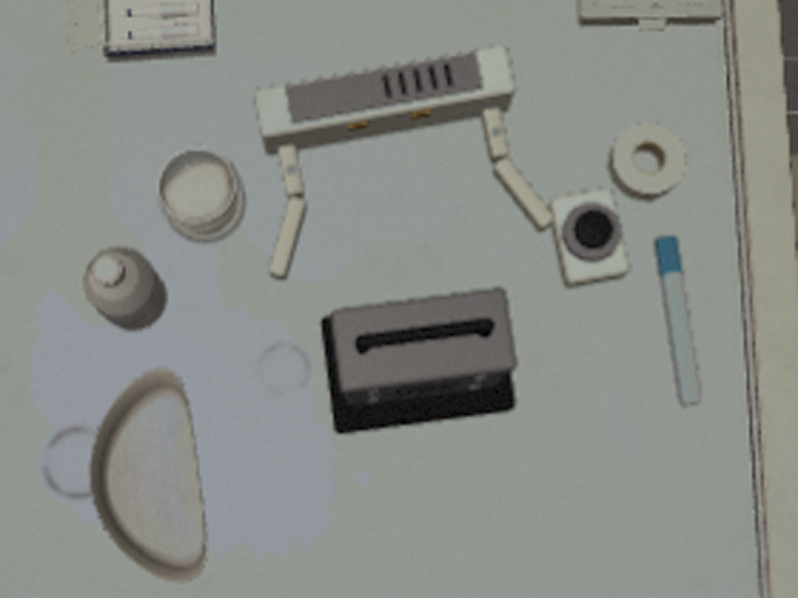

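View pics/scene0.png

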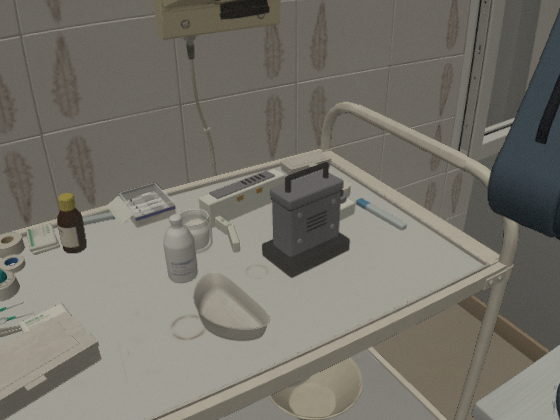

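Run:
```python
from h import *
for cam in ["scene","top"]:
    c=robot.camera(cam); P,_=pts(c,np.ones((420,560),bool))
    for y0 in np.arange(-.5,.3,.05):
        for x0 in (.0,.2,.35,.5,.65,.8):
            Q=P[(P[:,1]>y0)&(P[:,1]<y0+.05)&(P[:,0]>x0)&(P[:,0]<x0+.15)&(P[:,2]>.04)&(P[:,2]<.8)]
            if len(Q)>8: print(cam,"y",round(y0,2),"x",x0,len(Q),np.percentile(Q[:,2],[5,50,98]).round(2), Q[:,0].min().round(2))
c=robot.camera("top"); save(c,"topfull")
o=robot.get_obs(); M=R.from_quat(o["tool_rot"]).as_matrix(); print(M.round(3))
# target: hand yaw psi, tilt a about tool y so z leans forward
psi=np.radians(6.6);a=np.radians(30)
T=R.from_euler("z",psi)*R.from_matrix(np.diag([1.,-1,-1]))*R.from_euler("y",a)
print(T.as_matrix().round(3)); print("rel rotvec deg",(R.from_matrix(M).inv()*T).as_rotvec(degrees=True))
```

```text
scene y -0.5 x 0.65 3341 [0.06 0.23 0.39] 0.71
scene y -0.5 x 0.8 47 [0.05 0.18 0.36] 0.95
scene y -0.45 x 0.65 853 [0.06 0.23 0.38] 0.73
scene y -0.45 x 0.8 61 [0.08 0.22 0.36] 0.95
scene y -0.4 x 0.8 57 [0.11 0.29 0.36] 0.95
scene y -0.35 x 0.8 90 [0.08 0.23 0.36] 0.95
scene y -0.3 x 0.8 104 [0.1  0.23 0.36] 0.95
scene y -0.25 x 0.8 85 [0.12 0.23 0.37] 0.95
scene y -0.2 x 0.8 99 [0.12 0.23 0.36] 0.95
scene y -0.15 x 0.2 411 [0.04 0.07 0.09] 0.32
scene y -0.15 x 0.35 729 [0.09 0.16 0.17] 0.35
scene y -0.15 x 0.5 869 [0.14 0.16 0.17] 0.5
scene y -0.15 x 0.65 652 [0.14 0.16 0.17] 0.65
scene y -0.15 x 0.8 664 [0.05 0.13 0.33] 0.8
scene y -0.1 x 0.8 135 [0.06 0.17 0.37] 0.95
scene y -0.05 x 0.2 32 [0.46 0.47 0.48] 0.26
scene y -0.05 x 0.8 83 [0.06 0.28 0.38] 0.95
scene y -0.0 x 0.2 1506 [0.38 0.41 0.46] 0.21
scene y -0.0 x 0.5 42 [0.04 0.04 0.05] 0.63
scene y -0.0 x 0.8 365 [0.14 0.37 0.4 ] 0.89
scene y 0.05 x 0.2 4534 [0.24 0.33 0.39] 0.2
scene y 0.05 x 0.65 63 [0.04 0.06 0.06] 0.76
scene y 0.05 x 0.8 327 [0.1  0.36 0.37] 0.8
scene y 0.1 x 0.2 458 [0.26 0.28 0.3 ] 0.21
scene y 0.1 x 0.
[... 1110 characters left out ...]
[0.04 0.04 0.05] 0.63
top y -0.0 x 0.65 1512 [0.05 0.54 0.59] 0.65
top y 0.05 x 0.2 1295 [0.27 0.32 0.38] 0.22
top y 0.05 x 0.65 2533 [0.48 0.54 0.59] 0.65
top y 0.1 x 0.2 77 [0.27 0.28 0.3 ] 0.21
top y 0.1 x 0.5 756 [0.08 0.15 0.18] 0.53
top y 0.1 x 0.65 2889 [0.06 0.54 0.59] 0.72
top y 0.15 x 0.5 882 [0.08 0.15 0.18] 0.53
top y 0.15 x 0.65 2984 [0.06 0.54 0.59] 0.72
top y 0.2 x 0.5 435 [0.09 0.15 0.18] 0.52
top y 0.2 x 0.65 2959 [0.06 0.53 0.59] 0.73
top y 0.25 x 0.65 1853 [0.06 0.53 0.59] 0.68
[[ 0.938  0.346 -0.   ]
 [ 0.346 -0.938  0.   ]
 [ 0.    -0.    -1.   ]]
[[ 0.86   0.115  0.497]
 [ 0.1   -0.993  0.057]
 [ 0.5    0.    -0.866]]
rel rotvec deg [-3.56822889 29.85758045 13.29855389]
```

View pics/topfull.png

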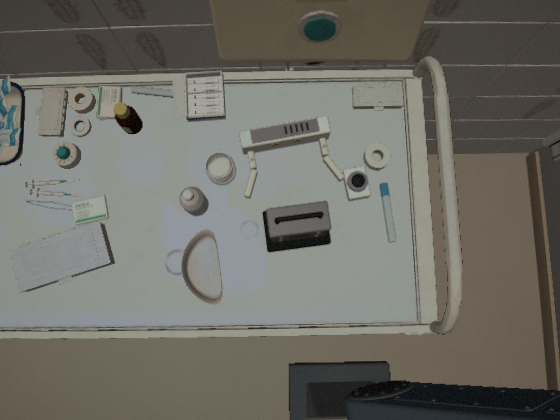

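Request:
send_rows:
  deltas: "31 -30 0 0 0 0 1;31 -30 0 0 0 0 1;31 -30 0 0 0 0 1;31 -30 0 0 0 0 1;31 -30 0 0 0 0 1;31 -30 0 0 0 0 1;31 -30 0 0 0 0 1;31 -30 0 0 0 0 1;31 -30 0 0 0 0 1;31 -30 0 0 0 0 1"

```text
time: 2.7
position: [0.4038, -0.1967, 0.2925]
tool_rot: [0.985, 0.175, 0.0, 0.0]
ft_force: [0.0, -0.1, 0.2]
grip_width: 0.0867
grip_force: 0.0
```

Request:
send_rows:
  deltas: "17 -40 0 0 0 0 1;17 -40 0 0 0 0 1;17 -40 0 0 0 0 1;17 -40 0 0 0 0 1;17 -40 0 0 0 0 1;17 -40 0 0 0 0 1;17 -40 0 0 0 0 1;17 -40 0 0 0 0 1;0 0 0 0 0 6.8 1;0 0 0 0 0 6.8 1"

```text
time: 3.95
position: [0.4202, 0.1503, 0.2924]
tool_rot: [0.998, 0.057, 0.0, 0.0]
ft_force: [0.5, -0.7, 0.1]
grip_width: 0.0869
grip_force: 0.0
```

Request:
send_rows:
  deltas: "0 0 30 0 7.4 0 1;0 0 30 0 7.3 0 1;0 0 30 0 7.3 0 1;0 0 0 0 0 0 1"

```text
time: 4.45
position: [0.429, 0.1506, 0.2023]
tool_rot: [0.981, 0.057, 0.185, -0.011]
ft_force: [-0.7, 0.1, -0.3]
grip_width: 0.0868
grip_force: 0.0
```

```bash
cat > d.py <<'E'
import sys
from h import *
def to(x,y,z,psi,a):
    o=robot.get_obs(); M=R.from_quat(o["tool_rot"])
    T=R.from_euler("z",psi,degrees=True)*R.from_matrix(np.diag([1.,-1,-1]))*R.from_euler("y",a,degrees=True)
    p=np.array([x,y,z])-np.array(o["position"])*1000
    print("t",o["time"],"pos",(np.array(o["position"])*1000).round(1),"F",np.round(o["ft_force"],1),"q",np.round(o["q"],2))
    print("shift tool",M.inv().apply(p).round(1),"turn",(M.inv()*T).as_rotvec(degrees=True).round(2))
if __name__=="__main__": to(*map(float,sys.argv[1:]))
E
python3 d.py 444.7 152.8 110 6.6 22
```

```text
t 4.45 pos [429.  150.6 202.3] F [-0.7  0.1 -0.3] q [0.08 0.41 2.15 0.06 0.21 1.49]
shift tool [-18.8  -0.3  91.7] turn [-0.05  0.69  0.  ]
```

Request:
send_rows:
  deltas: "-5 0 23 0 0.7 0 1;-5 0 23 0 0 0 1;-5 0 23 0 0 0 1;-4 0 23 0 0 0 1;0 0 0 0 0 0 1"

```text
time: 5.08
position: [0.4591, 0.1579, 0.1234]
tool_rot: [0.981, 0.056, 0.186, -0.009]
ft_force: [0.4, -1.0, 1.2]
grip_width: 0.0871
grip_force: 0.0
```

```bash
python3 d.py 446 153 74.5 6.6 22
python3 - <<'E'
from h import *
c=robot.camera("top"); r=robot.cut_out("top","battery_box"); P,_=pts(c,r[0]["region"])
for lo,hi in [(.14,.153),(.01,.033)]:
    Q=P[(P[:,2]>lo)&(P[:,2]<hi)]; print(cv2.minAreaRect((Q[:,:2]*1000).astype(np.float32)))
save(c,"pre")
E
```

```text
t 5.075 pos [459.1 157.9 123.4] F [ 0.4 -1.   1.2] q [0.1  0.63 2.13 0.43 0.   1.12]
shift tool [-30.6   3.2  40.5] turn [0.21 0.51 0.01]
((559.8156127929688, 165.7576141357422), (58.333282470703125, 121.79513549804688), 6.89544153213501)
((558.6296997070312, 165.5652618408203), (88.34005737304688, 139.1842041015625), 6.5295729637146)
```

Run:
```python
import numpy as np
from scipy.optimize import least_squares
# (q2,q3,r_tcp,z,tilt)
D=[(.527,1.433,.6245,.2913,0),(.41,2.15,.4546,.2023,np.radians(21.3)),(.63,2.13,.4855,.1234,np.radians(22))]
def fk(p,q2,q3,t):
    a,h,L1,L2,d=p;th=q2+q3
    return a+L1*np.sin(q2)+L2*np.sin(th)+d*np.sin(t), h+L1*np.cos(q2)+L2*np.cos(th)-d*np.cos(t)
def res(p):
    e=[]
    for q2,q3,r,z,t in D:
        R,Z=fk(p,q2,q3,t); e+=[R-r,Z-z]
    return np.r_[e,(p-np.array([0,.3,.42,.4,.2]))*.01]
s=least_squares(res,[0,.3,.42,.4,.2]); p=s.x; print(p.round(3),s.fun.round(4)[:6])
for t in (0,8,12,15,18,22):
  ta=np.radians(t); row=[]
  F=70*np.sin(ta)+9.5*np.cos(ta); zt=70*np.cos(ta)-9.5*np.sin(ta)+13
  for gap in (40,20,5,-30,-70,-140):   # distance of tip to start face
    r=np.hypot(.5143-(F+gap)*.001,.16)
    g=least_squares(lambda q:np.array(fk(p,q[0],q[1],ta))-[r,zt/1000],[.8,2.0]).x
    row.append((round(np.degrees(np.pi-ta-g.sum()),0)))
  print("tilt",t,"q5 deg by gap 40,20,5,-30,-70,-140:",row, "clr over foot edge",round(28*np.cos(ta)-70*np.sin(ta),1))
```

```text
[ 0.181 -0.073  0.424  0.248 -0.094] [-0.0005  0.0023 -0.0023 -0.0058  0.0028  0.0035]
tilt 0 q5 deg by gap 40,20,5,-30,-70,-140: [np.float64(5.0), np.float64(8.0), np.float64(11.0), np.float64(18.0), np.float64(25.0), np.float64(37.0)] clr over foot edge 28.0
tilt 8 q5 deg by gap 40,20,5,-30,-70,-140: [np.float64(-3.0), np.float64(1.0), np.float64(4.0), np.float64(10.0), np.float64(17.0), np.float64(29.0)] clr over foot edge 18.0
tilt 12 q5 deg by gap 40,20,5,-30,-70,-140: [np.float64(-6.0), np.float64(-3.0), np.float64(0.0), np.float64(6.0), np.float64(13.0), np.float64(26.0)] clr over foot edge 12.8
tilt 15 q5 deg by gap 40,20,5,-30,-70,-140: [np.float64(-9.0), np.float64(-5.0), np.float64(-3.0), np.float64(4.0), np.float64(11.0), np.float64(23.0)] clr over foot edge 8.9
tilt 18 q5 deg by gap 40,20,5,-30,-70,-140: [np.float64(-12.0), np.float64(-8.0), np.float64(-5.0), np.float64(1.0), np.float64(8.0), np.float64(20.0)] clr over foot edge 5.0
tilt 22 q5 deg by gap 40,20,5,-30,-70,-140: [np.float64(-15.0), np.float64(-12.0), np.float64(-9.0), np.float64(-3.0), np.float64(4.0), np.float64(16.0)] clr over foot edge -0.3
```

Run:
```python
import numpy as np
from scipy.optimize import least_squares
from rig import robot
print(np.array(robot.get_obs()["q"]).round(4))
P=lambda x,y:np.sqrt(x*x+y*y-.11**2)
D=[(.527,1.433,P(.2159,-.5859),.2913,0),(.41,2.15,P(.429,.1506),.2023,np.radians(21.3)),(.63,2.13,P(.4591,.1579),.1234,np.radians(22))]
def fk(p,q2,q3,t):
    a,h,L1,L2,d=p;th=q2+q3
    return a+L1*np.sin(q2)+L2*np.sin(th)+d*np.sin(t), h+L1*np.cos(q2)+L2*np.cos(th)-d*np.cos(t)
def res(p):
    e=[]
    for q2,q3,r,z,t in D:
        R,Z=fk(p,q2,q3,t); e+=[R-r,Z-z]
    return np.r_[e,(p-np.array([0,.3,.42,.4,.2]))*.01]
p=least_squares(res,[0,.3,.42,.4,.2]).x; print(p.round(3),res(p).round(4)[:6])
for t in (0,8,12,15,18,22):
  ta=np.radians(t); row=[]
  F=70*np.sin(ta)+9.5*np.cos(ta); zt=70*np.cos(ta)-9.5*np.sin(ta)+13
  for gap in (40,20,5,-30,-70,-140):
    r=P(.5143-(F+gap)*.001,.16)
    g=least_squares(lambda q:np.array(fk(p,q[0],q[1],ta))-[r,zt/1000],[.8,2.0]).x
    row.append(float(round(np.degrees(np.pi-ta-g.sum()),0)))
  print(t,row)
```

```text
[0.0996 0.6295 2.1342 0.4336 0.0038 1.1224]
[ 0.171 -0.087  0.427  0.246 -0.105] [-0.0005  0.0023 -0.0022 -0.0056  0.0027  0.0034]
0 [3.0, 8.0, 11.0, 17.0, 24.0, 37.0]
8 [-4.0, 0.0, 3.0, 10.0, 17.0, 29.0]
12 [-7.0, -3.0, -0.0, 6.0, 13.0, 26.0]
15 [-10.0, -6.0, -3.0, 4.0, 11.0, 23.0]
18 [-12.0, -8.0, -5.0, 1.0, 8.0, 21.0]
22 [-16.0, -12.0, -9.0, -2.0, 5.0, 17.0]
```

```bash
python3 d.py 485 157.4 105 6.6 8
```

```text
t 5.175 pos [457.5 157.7 123.9] F [0.4 0.5 0.1] q [0.1  0.63 2.13 0.43 0.   1.12]
shift tool [18.5  3.3 27.6] turn [ 2.400e-01 -1.346e+01 -1.000e-02]
```

Request:
send_rows:
  deltas: "9 1 14 0.2 -6.7 0 1;12 2 13 0 -6.7 0 1;0 0 0 0 0 0 1;0 0 0 0 0 0 1"

```text
time: 5.68
position: [0.4796, 0.162, 0.1078]
tool_rot: [0.994, 0.059, 0.09, -0.013]
ft_force: [-0.1, -0.8, -0.1]
grip_width: 0.087
grip_force: 0.0
```

```bash
python3 d.py 485 157.4 81 6.6 8
```

```text
t 5.675 pos [479.6 162.  107.8] F [-0.1 -0.8 -0.1] q [0.1  0.66 1.98 0.06 0.32 1.49]
shift tool [-0.1  5.6 27.1] turn [-0.89 -2.39  0.18]
```

Request:
send_rows:
  deltas: "0 3 9 -0.4 0 0 1;0 3 9 -0.4 0 0 1;0 0 8 0 0 0 1;0 0 0 0 0 0 1"

```text
time: 6.18
position: [0.4861, 0.1567, 0.0806]
tool_rot: [0.994, 0.059, 0.09, -0.006]
ft_force: [-1.0, 0.3, -1.1]
grip_width: 0.0871
grip_force: 0.0
```

```bash
python3 d.py 485 157.4 78 6.6 15
```

```text
t 6.175 pos [486.1 156.7  80.6] F [-1.   0.3 -1.1] q [0.09 0.72 1.97 0.02 0.27 1.52]
shift tool [-1.4 -0.8  2.4] turn [-0.08  4.69  0.15]
```

Request:
send_rows:
  deltas: "-5.5 0 2 0 5.7 0.1 1;0 0 0 0 0 0 1"

```text
time: 6.42
position: [0.4791, 0.1561, 0.078]
tool_rot: [0.989, 0.057, 0.137, -0.009]
ft_force: [0.1, 0.0, -0.1]
grip_width: 0.0869
grip_force: 0.0
```

```bash
python3 d.py 481 157 77.7 6.6 16
python3 - <<'E'
from h import *
c=robot.camera("top"); save(c,"pre")
c2=robot.camera("scene")
im=np.vstack([cv2.resize(c["image"][150:300,200:400],(533,400)),])
im=np.hstack([cv2.resize(c["image"][170:320,220:360],(400,429)),cv2.resize(c2["image"][130:310,220:388],(400,429))])
cv2.imwrite("pics/pre2.png",im[:,:,::-1])
E
```

```text
t 6.425 pos [479.1 156.1  78. ] F [ 0.1  0.  -0.1] q [0.09 0.73 2.04 0.1  0.09 1.45]
shift tool [ 1.9 -0.6  0.8] turn [-0.1   0.2   0.04]
```

View pics/pre2.png

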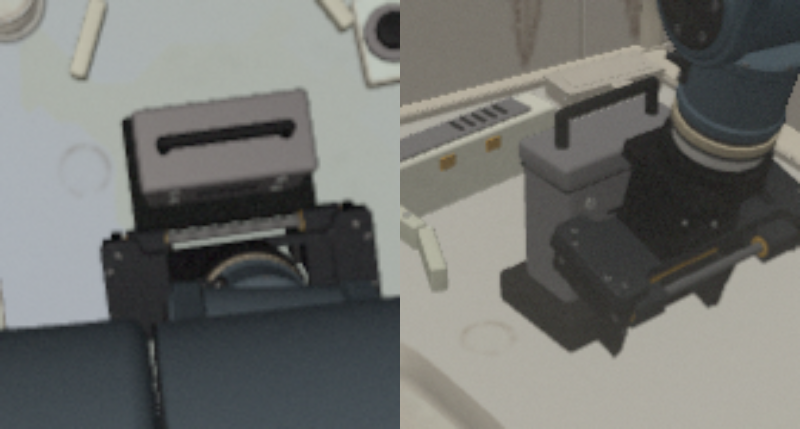

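Request:
send_rows:
  deltas: "5 0.4 1.4 0 0 0 1;5 0.4 1.4 0.04 0 -0.14 1;7.2 0.5 2 0.04 0 -0.14 1;7.2 0.5 2 0.04 0 -0.14 1;7.2 0.5 2 0.04 0 -0.14 1;7.2 0.5 2 0.04 0 -0.14 1;7.2 0.5 2 0.04 0 -0.14 1;7.2 0.5 2 0.04 0 -0.14 1;7.2 0.6 2 0.04 0 -0.14 1;0 0 0 0 0 0 1"

```text
time: 7.78
position: [0.5461, 0.1597, 0.0798]
tool_rot: [0.988, 0.068, 0.142, -0.01]
ft_force: [-1.0, -0.1, -0.2]
grip_width: 0.0869
grip_force: 0.5
```

```bash
cat > m.py <<'E'
from h import *
c=robot.camera("top"); r=robot.cut_out("top","battery_box"); P,_=pts(c,r[0]["region"])
Q=P[(P[:,2]>.14)&(P[:,2]<.153)]; (x,y),s,a=cv2.minAreaRect((Q[:,:2]*1000).astype(np.float32))
if a>45: a-=90
d=np.array([x-699.5,y-176.2]); t=np.radians(9.6)
print("box",round(x,1),round(y,1),np.round(s,1),"yaw",round(a,1),"in dock",(R.from_euler("z",-t).as_matrix()[:2,:2]@d).round(1),"z med",np.median(Q[:,2]).round(4))
E
python3 d.py 627.3 164 77.7 9.6 16; python3 m.py
```

```text
t 7.775 pos [546.1 159.7  79.8] F [-1.  -0.1 -0.2] q [0.08 0.75 1.89 0.07 0.22 1.45]
shift tool [77.2  6.8 24.8] turn [ 0.46 -0.34 -1.71]
box 620.1 170.9 [ 58.7 121.1] yaw 8.0 in dock [-79.2   8. ] z med 0.1478
```

Request:
send_rows:
  deltas: "8.4 0.8 2.7 0.05 0 -0.2 1;8.4 0.8 2.7 0.05 0 -0.2 1;8.4 0.8 2.7 0.05 0 -0.2 1;8.4 0.8 2.7 0.05 0 -0.2 1;8.4 0.8 2.7 0.05 0 -0.2 1;8.4 0.8 2.7 0.05 0 -0.2 1;8.4 0.8 2.7 0.05 0 -0.2 1;8.4 0.8 2.7 0.05 0 -0.2 1;0 0 0 0 0 0 1"

```text
time: 9.0
position: [0.6149, 0.1639, 0.0772]
tool_rot: [0.987, 0.082, 0.14, -0.012]
ft_force: [-1.9, 0.2, -0.6]
grip_width: 0.0872
grip_force: 1.1
```

```bash
python3 d.py 627.3 164 77.7 9.6 16; python3 m.py
```

```text
t 9.0 pos [614.9 163.9  77.2] F [-1.9  0.2 -0.6] q [0.08 0.79 1.71 0.07 0.36 1.42]
shift tool [11.9  1.9  2.9] turn [ 0.03 -0.09 -0.1 ]
box 686.7 176.5 [ 59.1 122.2] yaw 9.7 in dock [-12.6   2.5] z med 0.1475
```

Request:
send_rows:
  deltas: "3 0.4 0.8 0 0 0 1;3 0.4 0.8 0 0 0 1;3 0.4 0.8 0 0 0 1;2 0.2 0.6 0 0 0 1;0 0 0 0 0 0 1"

```text
time: 9.72
position: [0.6261, 0.1643, 0.0771]
tool_rot: [0.987, 0.082, 0.139, -0.012]
ft_force: [-3.7, 1.3, -1.4]
grip_width: 0.0873
grip_force: 1.9
```

Request:
send_rows:
  deltas: "1 0 0.3 0 0 0 1;1 0 0.3 0 0 0 1;0 0 0 0 0 0 1"

```text
time: 10.1
position: [0.6288, 0.1646, 0.0773]
tool_rot: [0.987, 0.082, 0.14, -0.012]
ft_force: [-3.2, 0.5, -1.4]
grip_width: 0.0875
grip_force: 1.6
```

```bash
python3 d.py 627.3 164 77.7 9.6 16; python3 m.py
```

```text
t 10.1 pos [628.8 164.6  77.3] F [-3.2  0.5 -1.4] q [0.08 0.8  1.68 0.07 0.38 1.42]
shift tool [-1.4  0.4 -0.9] turn [ 0.04 -0.14 -0.11]
box 700.4 177.6 [ 59.  122.2] yaw 9.2 in dock [1.1 1.2] z med 0.1473
```

Request:
send_rows:
  deltas: "1 0 0.3 0 0 0 1;0 0 0 0 0 0 1"

```text
time: 10.45
position: [0.6296, 0.1648, 0.0774]
tool_rot: [0.987, 0.082, 0.14, -0.012]
ft_force: [-4.4, -0.9, -1.7]
grip_width: 0.0872
grip_force: 1.9
```

Request:
send_rows:
  deltas: "1 0 0.3 0 0 0 1;0 0 0 0 0 0 1"

```text
time: 10.7
position: [0.6303, 0.165, 0.0773]
tool_rot: [0.987, 0.082, 0.139, -0.012]
ft_force: [-4.9, -1.3, -0.3]
grip_width: 0.0868
grip_force: 2.4
```

Request:
send_rows:
  deltas: "1 0 0.3 0 0 0 1;0 0 0 0 0 0 1"

```text
time: 10.95
position: [0.6306, 0.165, 0.0772]
tool_rot: [0.987, 0.082, 0.138, -0.012]
ft_force: [-6.4, -1.8, 1.8]
grip_width: 0.087
grip_force: 3.4
```

Request:
send_rows:
  deltas: "2 0 0.6 0 0 0 1;0 0 0 0 0 0 1"

```text
time: 11.2
position: [0.631, 0.1652, 0.0769]
tool_rot: [0.987, 0.082, 0.137, -0.012]
ft_force: [-9.5, -3.6, 4.8]
grip_width: 0.0872
grip_force: 5.1
```

Request:
send_rows:
  deltas: "2 0 0.6 0 0 0 1;0 0 0 0 0 0 1"

```text
time: 11.45
position: [0.6314, 0.1654, 0.0765]
tool_rot: [0.987, 0.082, 0.135, -0.012]
ft_force: [-13.1, -3.5, 6.4]
grip_width: 0.0871
grip_force: 6.6
```

```bash
python3 d.py 627.3 164 77.7 9.6 16; python3 m.py
```

```text
t 11.45 pos [631.4 165.4  76.5] F [-13.1  -3.5   6.4] q [0.08 0.81 1.66 0.06 0.4  1.43]
shift tool [-3.8  0.7 -2.3] turn [-0.01  0.48 -0.08]
box 702.1 178.1 [ 58.7 122.2] yaw 8.3 in dock [2.9 1.4] z med 0.1474
```

```bash
cat > y.py <<'E'
from h import *
for cam in ("top","scene"):
    c=robot.camera(cam); P,_=pts(c,np.ones((420,560),bool))
    P=P[(P[:,0]>.6)&(P[:,0]<.82)&(P[:,1]>.05)&(P[:,1]<.32)]
    def line(Q,lo,hi,pc):
        ys=np.arange(lo,hi,.008); xs=[];yy=[]
        for y in ys:
            S=Q[abs(Q[:,1]-y)<.004,0]
            if len(S)>2: xs.append(np.percentile(S,pc)); yy.append(y)
        if len(xs)<4: return None
        k,b=np.polyfit(yy,xs,1); return round(-np.degrees(np.arctan(k)),2), round((k*.178+b)*1000,1), len(xs)
    T=P[(P[:,2]>.14)&(P[:,2]<.153)]; D=P[(P[:,2]>.05)&(P[:,2]<.066)&(P[:,0]>.73)]
    for n,Q,lo,hi in (("lid",T,.13,.225),("dock",D,.1,.27)):
        print(cam,n,"near",line(Q,lo,hi,4),"far",line(Q,lo,hi,96),"med",line(Q,lo,hi,50))
E
python3 y.py
```

```text
top lid near (np.float64(8.18), np.float64(674.3), 12) far (np.float64(8.99), np.float64(728.1), 12) med (np.float64(9.49), np.float64(695.1), 12)
top dock near (np.float64(10.58), np.float64(756.1), 22) far (np.float64(9.74), np.float64(785.0), 22) med (np.float64(10.26), np.float64(769.9), 22)
scene lid near (np.float64(49.48), np.float64(677.6), 12) far (np.float64(16.35), np.float64(725.4), 12) med (np.float64(39.64), np.float64(698.8), 12)
scene dock near (np.float64(30.94), np.float64(781.6), 8) far (np.float64(13.3), np.float64(787.7), 8) med (np.float64(26.64), np.float64(786.4), 8)
```

Request:
send_rows:
  deltas: "0 0 0 0.4 0 -1.4 1;0 0 0 0.4 0 -1.4 1;0 0 0 0 0 0 1"

```text
time: 12.02
position: [0.6301, 0.1648, 0.0759]
tool_rot: [0.985, 0.106, 0.133, -0.016]
ft_force: [-15.6, -5.8, 5.9]
grip_width: 0.0868
grip_force: 7.7
```

```bash
python3 d.py 627.3 164 77.7 9.6 16; python3 m.py; python3 y.py|head -2
```

```text
t 12.025 pos [630.1 164.8  75.9] F [-15.6  -5.8   5.9] q [0.07 0.81 1.66 0.1  0.41 1.34]
shift tool [-2.3  0.2 -2.6] turn [-0.87  0.65  2.5 ]
box 702.0 178.0 [ 58.8 122.1] yaw 9.0 in dock [2.8 1.4] z med 0.1474
top lid near (np.float64(8.39), np.float64(674.5), 12) far (np.float64(9.4), np.float64(727.7), 12) med (np.float64(9.51), np.float64(695.3), 12)
top dock near (np.float64(10.49), np.float64(756.0), 22) far (np.float64(9.85), np.float64(785.2), 22) med (np.float64(10.39), np.float64(770.0), 22)
```

Request:
send_rows:
  deltas: "3 0 0 0 0 0 1;0 0 0 0 0 0 1"

```text
time: 12.48
position: [0.6307, 0.165, 0.076]
tool_rot: [0.986, 0.105, 0.13, -0.016]
ft_force: [-19.4, -8.2, 8.8]
grip_width: 0.087
grip_force: 9.8
```

Request:
send_rows:
  deltas: "0 0 0 -0.4 0 1.6 1;0 0 0 -0.4 0 1.6 1;0 0 0 -0.2 0 0.9 1;0 0 0 0 0 0 1"

```text
time: 12.98
position: [0.6312, 0.1667, 0.076]
tool_rot: [0.989, 0.073, 0.131, -0.011]
ft_force: [-15.7, -1.8, 6.8]
grip_width: 0.0874
grip_force: 8.0
```

```bash
python3 d.py 627.3 164 77.7 9.6 16; python3 m.py; python3 y.py|head -2
```

```text
t 12.975 pos [631.2 166.7  76. ] F [-15.7  -1.8   6.8] q [0.08 0.81 1.66 0.05 0.41 1.46]
shift tool [-3.7  2.1 -2.8] turn [ 0.15  0.89 -1.14]
box 701.2 177.9 [ 58.8 122.1] yaw 10.0 in dock [2.  1.4] z med 0.1474
top lid near (np.float64(7.81), np.float64(674.5), 12) far (np.float64(9.72), np.float64(728.2), 12) med (np.float64(9.17), np.float64(695.3), 12)
top dock near (np.float64(10.45), np.float64(755.9), 22) far (np.float64(9.78), np.float64(785.2), 22) med (np.float64(9.99), np.float64(770.2), 22)
```

Request:
send_rows:
  deltas: "-8 0 -2 0 0 0 1;-10 0 -3 0 0 0 1;-10 0 -3 0 0 0 1;-15 0 -4 0 0 0 1;-10 0 -25 0 0 0 0;0 0 -40 0 0 0 0;0 0 -40 0 0 0 0;0 0 -30 0 -5 0 0;0 0 0 0 0 0 0"

```text
time: 14.3
position: [0.5508, 0.1532, 0.2082]
tool_rot: [0.992, 0.071, 0.102, -0.008]
ft_force: [0.3, 0.3, -0.4]
grip_width: 0.0454
grip_force: 0.0
```

```bash
python3 m.py; python3 d.py 560 40 200 9.6 0;python3 - <<'E'
from h import *
for cam in ("top","wrist"):
    c=robot.camera(cam); P,uv=pts(c,np.ones((420,560),bool))
    for t in ("charge_button_top","charge_button"):
        r=robot.cut_out(cam,t)
        if r:
            Q=pts(c,r[0]["region"])[0]; print(cam,t,r[0]["p"],np.median(Q,0).round(4),((Q.min(0)+Q.max(0))/2).round(4),(np.percentile(Q,2,axis=0)).round(4),(np.percentile(Q,98,axis=0)).round(4))
    d=np.hypot(P[:,0]-.654,P[:,1]-.029)
    for a in range(0,36,3):
        S=P[(d>=a*.001)&(d<(a+3)*.001),2]
        if len(S)>3: print(cam,a,len(S),np.percentile(S,[10,50,90]).round(4))
E
```

```text
box 702.0 178.0 [ 59.3 122.1] yaw 9.1 in dock [2.8 1.4] z med 0.1475
t 14.4 pos [548.3 153.  204.9] F [-0.8 -0.  -0.9] q [0.07 0.53 1.77 0.03 0.64 1.48]
shift tool [ -5.3 113.6   3.7] turn [ -0.02 -11.28  -1.44]
top charge_button_top 0.65 [0.6537 0.0296 0.0516] [0.6547 0.0292 0.05  ] [0.6418 0.0171 0.0471] [0.6675 0.0431 0.0556]
top charge_button 0.57 [0.655  0.0295 0.0514] [0.6557 0.0282 0.0482] [0.6416 0.0147 0.0422] [0.669  0.043  0.0554]
top 0 4 [0.0509 0.052  0.0527]
top 3 22 [0.0492 0.0517 0.0531]
top 6 25 [0.0498 0.0518 0.0545]
top 9 41 [0.0496 0.0516 0.0553]
top 12 63 [0.0427 0.0501 0.0529]
top 15 52 [0.0405 0.0427 0.047 ]
top 18 90 [0.0304 0.0413 0.0439]
top 21 76 [0.0272 0.0392 0.0436]
top 24 81 [0.002  0.0274 0.0314]
top 27 79 [-0.0001  0.0282  0.0316]
top 30 80 [0.0001 0.0279 0.0315]
top 33 84 [-0.0017  0.0236  0.0311]
wrist charge_button_top 0.81 [0.6558 0.0332 0.0515] [0.6562 0.0317 0.0473] [0.6429 0.0187 0.0431] [0.6693 0.0455 0.0532]
wrist charge_button 0.67 [0.6558 0.0332 0.0515] [0.6562 0.0302 0.047 ] [0.6428 0.0184 0.0426] [0.6695 0.0455 0.0531]
wrist 0 67 [0.0512 0.0522 0.0529]
wrist 3 190 [0.051  0.0518 0.0527]
wrist 6 309 [0.051  0.0519 0.0528]
wrist 9 417 [0.0498 0.0516 0.0526]
wrist 12 574 [0.0415 0.0503 0.0524]
wrist 15 638 [0.0413 0.043  0.0516]
wrist 18 622 [0.0321 0.0416 0.0428]
wrist 21 872 [0.0295 0.0399 0.0424]
wrist 24 1054 [0.0096 0.0296 0.0411]
wrist 27 895 [0.0009 0.0289 0.0305]
wrist 30 989 [0.0004 0.0285 0.0304]
wrist 33 918 [-0.      0.0261  0.0302]
```

Request:
send_rows:
  deltas: "0 0 0 0 -5.7 0 0;0 0 0 0 -5.6 0 0;0 10 0 0 0 -10 0;0 10 0 0 0 -10 0;0 10 0 0 0 -10 0;0 0 0 0 0 -10 0;0 0 0 0 0 -10 0;0 0 0 0 0 -10 0;0 0 0 0 0 -10 0;0 0 0 0 0 -10 0"

```text
time: 15.95
position: [0.5569, 0.1248, 0.2037]
tool_rot: [0.716, 0.698, -0.001, -0.002]
ft_force: [-0.3, 0.4, -0.3]
grip_width: 0.0004
grip_force: 0.0
```

```bash
python3 d.py 655 30 180 90 0
```

```text
t 15.95 pos [556.9 124.8 203.7] F [-0.3  0.4 -0.3] q [0.02 0.57 1.65 0.   0.92 0.05]
shift tool [-92.3 100.7  23. ] turn [-0.27 -0.14 -1.49]
```

Request:
send_rows:
  deltas: "-30 0 0 0 0 0 0;-32 0 0 0 0 0 0;-30 0 0 0 0 0 0;0 33 0 0 0 0 0;0 34 0 0 0 0 0;0 34 10 0 0 0 0;0 0 13 0 0 0 0;0 0 0 0 0 0 0"

```text
time: 16.95
position: [0.6529, 0.03, 0.1785]
tool_rot: [0.718, 0.696, -0.002, -0.004]
ft_force: [-0.1, -0.0, 0.3]
grip_width: 0.0006
grip_force: 0.0
```

```bash
python3 d.py 655 30 128 90 0
python3 - <<'E'
from h import *
c=robot.camera("scene"); c2=robot.camera("wrist")
im=np.hstack([cv2.resize(c["image"][100:280,220:400],(400,400)),cv2.resize(c2["image"],(400,400))])
cv2.imwrite("pics/btn.png",im[:,:,::-1])
E
```

```text
t 16.95 pos [652.9  30.  178.5] F [-0.1 -0.   0.3] q [-0.13  0.7   1.44  0.    1.01 -0.09]
shift tool [-0.1  2.6 50.5] turn [-0.56 -0.17 -1.81]
```

View pics/btn.png

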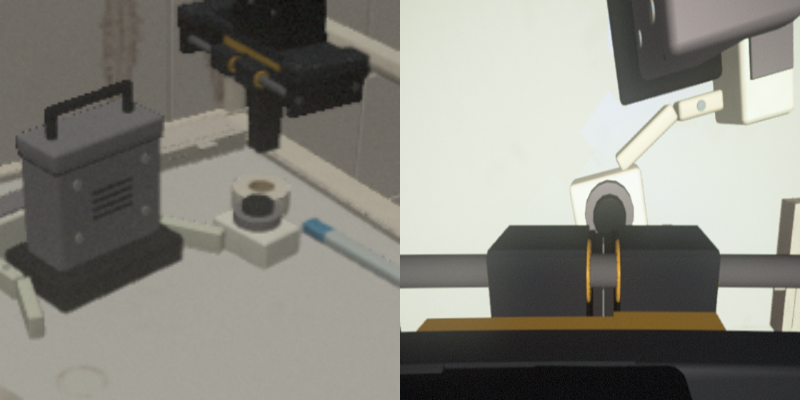

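Request:
send_rows:
  deltas: "0 1 15 0 0 0 0;0 1 15 0 0 0 0;0 0 15 0 0 0 0;0 0 6 0 0 0 0;0 0 0 0 0 0 0"

```text
time: 17.68
position: [0.6565, 0.0298, 0.129]
tool_rot: [0.718, 0.696, -0.001, -0.003]
ft_force: [-0.2, 1.0, 0.6]
grip_width: 0.0008
grip_force: 0.0
```

Request:
send_rows:
  deltas: "0 0 3 0 0 0 0;0 0 3 0 0 0 0;0 0 3 0 0 0 0;0 0 0 0 0 0 0"

```text
time: 18.18
position: [0.657, 0.0298, 0.1211]
tool_rot: [0.718, 0.696, -0.0, -0.002]
ft_force: [0.5, 1.2, 2.3]
grip_width: 0.0001
grip_force: 1.0
```

Request:
send_rows:
  deltas: "0 0 3 0 0 0 0;0 0 3 0 0 0 0;0 0 0 0 0 0 0"

```text
time: 18.55
position: [0.657, 0.0298, 0.1161]
tool_rot: [0.718, 0.696, -0.0, -0.002]
ft_force: [-1.8, -0.7, 8.1]
grip_width: 0.0007
grip_force: 4.1
```

Request:
send_rows:
  deltas: "0 0 3 0 0 0 0;0 0 0 0 0 0 0"

```text
time: 18.8
position: [0.6571, 0.0298, 0.1158]
tool_rot: [0.718, 0.696, -0.0, -0.002]
ft_force: [-5.3, -0.1, 21.4]
grip_width: 0.0004
grip_force: 10.7
```

Request:
send_rows:
  deltas: "0 0 2 0 0 0 0;0 0 0 0 0 0 0"

```text
time: 19.05
position: [0.6571, 0.0299, 0.1157]
tool_rot: [0.718, 0.696, -0.0, -0.001]
ft_force: [-8.7, 0.0, 29.7]
grip_width: 0.0004
grip_force: 15.1
```

Button bottomed (0.1157, hard stop at 30 N). Let go and check.

Request:
send_rows:
  deltas: "0 0 -8 0 0 0 0;0 0 -10 0 0 0 0;0 0 -30 0 0 0 0;0 0 -40 0 0 0 0;0 -20 -30 0 0 0 0;0 -40 0 0 0 0 0;0 -40 0 0 0 0 0;0 -40 0 0 0 0 0;0 0 0 0 0 0 0;0 0 0 0 0 0 0"

```text
time: 20.3
position: [0.5183, 0.0338, 0.2285]
tool_rot: [0.718, 0.696, 0.0, -0.001]
ft_force: [0.4, -0.5, 0.3]
grip_width: 0.0002
grip_force: 0.0
```

```bash
python3 m.py; python3 y.py|head -2; sed -i 's/ims=\[\]/ims=[]/; s/"0")/"9")/' a.py; python3 a.py | grep -v scene
python3 - <<'E'
import cv2
im=cv2.imread("pics/top9.png")[100:310,150:430]; cv2.imwrite("pics/end.png",cv2.resize(im,None,fx=2.85,fy=2.85,interpolation=cv2.INTER_CUBIC))
E
```

```text
box 702.6 178.2 [ 59.2 122. ] yaw 8.5 in dock [3.4 1.5] z med 0.1473
top lid near (np.float64(8.09), np.float64(674.5), 12) far (np.float64(9.27), np.float64(728.1), 12) med (np.float64(9.54), np.float64(695.3), 12)
top dock near (np.float64(10.71), np.float64(756.0), 22) far (np.float64(9.65), np.float64(785.1), 22) med (np.float64(10.12), np.float64(769.9), 22)
20.5 [0.518482   0.03380328 0.22832331] [ 7.18248405e-01  6.95784624e-01 -1.84400102e-04 -1.71790130e-03]
top battery_box 0.62 [256.0, 126.3, 324.4, 188.2] [[0.654, 0.113, 0.018], [0.684, 0.179, 0.145], [0.732, 0.243, 0.177]]
top upper_case 0.83 [258.5, 132.3, 324.1, 177.7] [[0.669, 0.121, 0.049], [0.691, 0.177, 0.147], [0.732, 0.234, 0.177]]
top dock 0.69 [238.5, 118.0, 365.3, 204.5] [[0.629, 0.022, 0.009], [0.746, 0.151, 0.054], [0.791, 0.281, 0.064]]
top charge_button_top 0.6 [239.5, 113.7, 366.7, 200.9] [[0.626, 0.022, 0.001], [0.741, 0.148, 0.053], [0.792, 0.28, 0.064]]
top wool_jar 0.81 [206.2, 150.0, 237.4, 184.0] [[0.66, 0.299, 0.009], [0.687, 0.33, 0.048], [0.721, 0.359, 0.068]]
top plaster_roll 0.8 [362.2, 146.0, 387.8, 171.3] [[0.689, -0.047, -0.001], [0.718, -0.019, 0.024], [0.746, 0.007, 0.029]]
top kidney_dish 0.86 [181.0, 231.9, 221.6, 302.6] [[0.405, 0.337, -0.002], [0.477, 0.372, 0.003], [0.551, 0.41, 0.036]]
top thermometer_case 0.6 [260.9, 131.1, 324.7, 177.7] [[0.669, 0.119, 0.037], [0.691, 0.177, 0.147], [0.734, 0.237, 0.177]]
top bottle_white 0.77 [175.9, 188.7, 209.7, 215.6] [[0.592, 0.361, 0.006], [0.609, 0.379, 0.087], [0.637, 0.407, 0.125]]
```

View pics/end.png

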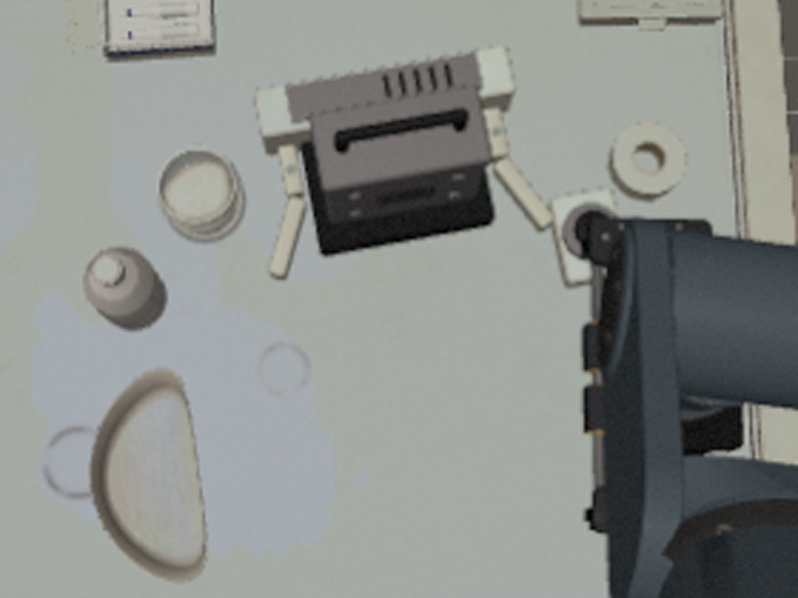

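The picture shows the box home in the dock at about (400,160). The visible bystanders haven't moved, and the arm hides the thermometer case.

```bash
python3 -c "
from rig import robot
print(robot.hand_in())"
```

```text
the job is handed in; nothing more can be done
None
```

The battery box is in the dock against the back stop (push force rose to about 19 N with almost no further movement), the charge button was pressed to its hard stop and released, and the job was handed in at about 20.5 s; the other things had not moved, except that the arm hid the thermometer case in the last picture.

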